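# Make up the door-hanging kit and the finishing kit

## Robot

A 6-joint arm with a two-finger parallel gripper is mounted at the origin on a cart in front of the work surface, level with it; the furniture and walls round the work are solid. World frame = base frame: x ahead of the robot, y to its left, z up, the work surface at z = 0. Lengths are in m, angles in rad, forces in N, time in s.
With the tool pointing down it reaches from about 0.275 to 0.875 m from the base axis. Payload 12.5 kg.
Tool frame: the origin (TCP) lies at the very end of the fingers, on their centre line; the grasp point (between the pads) lies 19 mm behind it (ctrl.pinch_z is the distance from the TCP to the grasp point, in m); z points along the fingers, y is the line along which they close (so a half turn about z gives the same grasp; the last joint's range is limited). The gripper opens to 85 mm and grips with 20 to 120 N. Pads are 22 mm wide; open, the fingers measure 114 mm over their backs; the gripper's body (76 mm by 85 mm) begins 54 mm behind the grasp point. The pads swing forward as they close: fully open they stand 13 mm farther back than shut.
Start: joints at [1.07, 0.351, 1.652, -0, 1.139, -0.085], TCP at [0.222, 0.503, 0.231] pointing down, gripper open.
Joint ranges: [-2.75, 2.75], [-0.79, 2.1], [0.01, 2.65], [-1.57, 4.71], [0.07, 3.14], [-2.87, 2.87]. Speed limits (rad/s): [2.22, 2.22, 2.79, 3.14, 3.14, 3.14].

## Interface

Orientations are given as a unit quaternion [x, y, z, w].
In Python, from workcell import ctrl gives the robot as it stands.
- The arm moves only by the shell command python3 -m pendant 'ROWS' [FORCE]. ROWS is JSON, a list of rows, each an object of numbers: "claw": the closure, from -1 (fully open) to 1 (shut), so that 0 is half open; "dx", "dy", "dz": the shift along the tool's x, y, z in m; "twist": the turn about the tool's z in rad. In form: [{"claw": .., "dx": .., "dy": .., "dz": .., "twist": ..}, ...]. A call has exactly 5 rows; each row is the pose to reach, as a shift and turn from the pose commanded when the call began, along the tool's axes at that moment; what a row does not reach only later rows make up. A row lasts 1/10 s, in which the tool goes at most 50 mm and 8.59 degrees, less where a joint would pass 70% of its speed; a pose out of reach is approached as far as the arm can. A call with a gripper value outside its range is refused whole. The fingers move at their own pace and stop on an object; FORCE is the grip in N (left out, the last holds). Time passes only in rows, so rows that repeat a pose let the fingers close, or fill a call up. It gives the time, the measured TCP pose, the force, the opening and the grip force at its end, in the units of the state.
- ctrl.get_state(): the state, without advancing time (a new reading comes with each control period).
- ctrl.snapshot(name): name is "side" or "top" or "wrist"; returns the picture (480x640x3 uint8, red, green, blue); there is no depth.
- ctrl.camera_params(name): a dict with "vertical_fov" (degrees; the focal length in pixels is half the picture's height over the tangent of half this angle, whatever the lens; pixels are square), "cx", "cy" (the principal point, pixels), "origin" and "orientation" of the camera in the world. Camera axes: x right, y down, z forward; pixel columns grow to the right and rows downward; lengths in m; the calibration is good to about 2 mm. The wrist camera is an equidistant fisheye: a pixel r from the principal point sees the ray r / f radians off the axis. A picture is of the moment at which its call begins: read the wrist's pose just before it. camera_params takes no time and is no camera call; for the wrist camera it gives the pose at the moment of the call.
- ctrl.close_job(): hands the job in; it is judged then, once.
Trained networks look in the newest picture that a camera, given by its name, has taken for a name from the list of things; names that differ only in an ending like _2 or _b are one class to them, and where a whole thing is asked for, a point or a joint stands for the part that bears it (a point fixed in the world has none). Each returns a list of dicts, best first, with "confidence" (0 to 1); they miss things now and then, are a little off and sometimes report something else, mostly with a low value. They report only what shows in the picture. A call takes as long as a camera call. They do not tell look-alikes from the thing itself.
- ctrl.find_in(camera, query): "location" ([x, y, z] in m, in world coordinates, good to about 4 mm: the middle of the surface that is visible of it).
- ctrl.cut_out(camera, query): "mask" (480x640 bool, what is visible of it).
The state is a dict: "time_s": time; "q": joint angles; "joint_velocities": joint speeds; "effort": joint torques, N m; "eef_pos": TCP position; "tool_rot": TCP orientation; "contact_force": force on the tool from outside, world axes, zero at the start; "torque": the same for the moment, N m; "finger_gap": finger opening in m; "grip_force": force on a finger pad.
Only numpy, scipy, OpenCV 4.12 (cv2) and the standard library are available. Lean on these libraries where they do the work, as an engineer would, in place of code of your own. Each camera call takes 0.05 s, during which the arm holds its last target. There are 200 camera calls.

## Task

Make up the two job kits: put the tape measure, the carpenter's pencil and the pine wedge in the blue tray, and the sanding block and the wax tin in the orange tray, each the same way up as it is now and squarely on the black outline of its own shape and size (either way round). Leave the bolt, the pliers and the roll of masking tape where they are.

Things in the scene. Friction and masses are not known exactly. Their poses are not given: they have to be found in the camera images.
- door_tray: Door-hanging kit tray: flat blue tray, 160 mm (its x) by 180 mm (its y), floor 10 mm thick with a 5 mm wide lip standing 3 mm above the floor all round; fixed to the bench. Origin: centre of the underside, on the bench. Three black outlines painted flush on its floor, centres in the tray frame (mm): pine wedge 100 x 45 at x +22, y +43, long side along tray x; tape measure 84 x 39 at x +22, y -43, long side along tray x; pencil 145 x 12 at x -56, y 0, long side along tray y.
- finish_tray: Finishing kit tray: flat orange tray, 160 mm (its x) by 180 mm (its y), floor 10 mm thick with a 5 mm wide lip standing 3 mm above the floor all round; fixed to the bench. Origin: centre of the underside, on the bench. Two black outlines painted flush on its floor, centres in the tray frame (mm): sanding block 112 x 62 at x 0, y +42, long side along tray x; wax tin, a disc 67 across, at x 0, y -44.
- tape_measure_mid (a point): Yellow and black tape measure, 39 (x) x 84 (y) x 64 (z) mm with its small hook at the -y end, standing on its edge as it should stay; grasp across x, the body being 36 mm wide. Point at its centre, half-way up. z up.
- carpenter_pencil_mid (a point): Red flat carpenter's pencil, 10 (x) x 145 (y) x 14 (z) mm, lying on the bench; grasp across x. Point at its centre, half-way up. z up.
- wedge_pine_mid (a point): Pale flat pine wedge (a plain rectangular offcut block), 45 (x) x 100 (y) x 18 (z) mm, lying flat; grasp across x. Point at its centre, half-way up. z up.
- sanding_block_mid (a point): Brown cork sanding block with paper under it, 62 (x) x 112 (y) x 29 (z) mm, lying flat; grasp across x, 60 mm. Point at its centre, half-way up. z up.
- wax_tin_mid (a point): Round wax tin with green lid, 67 mm across and 33 mm high, lid uppermost; the lid is the top 15 mm. Point at its centre, half-way up. z up.
- bolt_0_mid (a point): Loose steel hex bolt, 19 x 57 x 22 mm, lying down; in no kit, to be left alone. Point at its centre, half-way up. 
- pliers_mid (a point): Loose pliers with red handles, 62 (x) x 150 (y) x 14 mm, lying flat; in no kit, to be left alone. Point at its centre, half-way up. 
- masking_tape_mid (a point): Loose roll of cream masking tape, 100 mm across and 25 mm high, lying flat; in no kit, to be left alone. Point at its centre, half-way up. 
There are look-alikes about, which are no part of the job. Leave any red look-alike of the part that bears wax_tin_mid alone.

How it is judged:
At the end, for the whole second after the job is handed in: All five things released on their outlines in their own trays: centres within 14 mm along each tray axis, resting on the tray floor (within 6 mm), upright within 0.15 rad, long sides (not the tin) within 0.2 rad of the outline, either way round (x of tape_measure_mid in the frame of door_tray between 0.008 and 0.036 m and y of tape_measure_mid in the frame of door_tray between -0.057 and -0.029 m and z of tape_measure_mid in the frame of door_tray between 0.036 and 0.048 m and angle between each of tape_measure_mid, carpenter_pencil_mid, wedge_pine_mid, sanding_block_mid, wax_tin_mid's own z axis and vertical below 0.15 rad and angle between the y axis of each of tape_measure_mid, wedge_pine_mid and the x axis of door_tray, either way round below 0.2 rad and x of carpenter_pencil_mid in the frame of door_tray between -0.07 and -0.042 m and y of carpenter_pencil_mid in the frame of door_tray between -0.014 and 0.014 m and z of carpenter_pencil_mid in the frame of door_tray between 0.011 and 0.023 m and angle between the y axis of carpenter_pencil_mid and the y axis of door_tray, either way round below 0.2 rad and x of wedge_pine_mid in the frame of door_tray between 0.008 and 0.036 m and y of wedge_pine_mid in the frame of door_tray between 0.029 and 0.057 m and z of wedge_pine_mid in the frame of door_tray between 0.013 and 0.025 m and x of sanding_block_mid in the frame of finish_tray between -0.014 and 0.014 m and y of sanding_block_mid in the frame of finish_tray between 0.028 and 0.056 m and z of sanding_block_mid in the frame of finish_tray between 0.0185 and 0.0305 m and angle between the y axis of sanding_block_mid and the x axis of finish_tray, either way round below 0.2 rad and x of wax_tin_mid in the frame of finish_tray between -0.014 and 0.014 m and y of wax_tin_mid in the frame of finish_tray between -0.058 and -0.03 m and z of wax_tin_mid in the frame of finish_tray between 0.0205 and 0.0325 m); the robot touches nothing.
It fails at once if the bolt, not part of a kit, is shifted by more than 25 mm (distance of bolt_0_mid from where it was at the start of the episode above 0.025 m).
It fails at once if the pliers, not part of a kit, is shifted by more than 25 mm (distance of pliers_mid from where it was at the start of the episode above 0.025 m).
It fails at once if the masking tape, not part of a kit, is shifted by more than 25 mm (distance of masking_tape_mid from where it was at the start of the episode above 0.025 m).
It also fails if it takes over 120 s, if anything falls off the work surface, if the arm or the gripper's body presses on something with over 40 N, if the wrist force passes 120 N, or if a joint passes its speed limit or range.

## Working session

There is one attempt and no reset: what is moved stays moved. The work goes in short steps, Python scripts to look and compute and a shell command to move; the robot and the scene stay as the last step left them, time stands still between calls to the robot, and variables do not carry over. Pictures are saved under pics/ and viewed, at most 14 in all, crops included, and the job is handed in when it is done.

```bash
mkdir -p pics; ls
cat > h.py <<'E'
import numpy as np, cv2
from scipy.spatial.transform import Rotation as R
from workcell import ctrl
def snap(c,fn=None):
    P=ctrl.camera_params(c); im=ctrl.snapshot(c)
    if fn: cv2.imwrite('pics/'+fn,im[:,:,::-1])
    return im,P
def ray(P,u,v,fish=False):
    f=240/np.tan(np.radians(P['vertical_fov'])/2)
    d=np.array([(u-P['cx'])/f,(v-P['cy'])/f])
    if fish:
        r=np.hypot(*d); d=d*(np.sin(r)/r if r>0 else 1); d=np.array([*d,np.cos(r)])
    else: d=np.array([*d,1.])
    return R.from_quat(P['orientation']).apply(d)
def onplane(P,u,v,z,fish=False):
    d=ray(P,u,v,fish);o=np.array(P['origin']);return o+d*(z-o[2])/d[2]
E
python3 - <<'E'
from h import *
np.set_printoptions(precision=4,suppress=True)
for c in['top','side']:
    im,P=snap(c,c+'0.png');print(c,P)
    for n in['door_tray','finish_tray','tape_measure_mid','carpenter_pencil_mid','wedge_pine_mid','sanding_block_mid','wax_tin_mid','bolt_0_mid','pliers_mid','masking_tape_mid']:
        r=ctrl.find_in(c,n);print(n,[(round(x['confidence'],2),np.round(x['location'],3).tolist()) for x in r[:3]])
s=ctrl.get_state();print(s)
E
```

```text
pics
top {'vertical_fov': 52.87937014931309, 'cx': 314.8509275135863, 'cy': 239.48779714294912, 'origin': array([ 0.4002, -0.0117,  1.0128]), 'orientation': array([ 0.7211, -0.6847,  0.0733, -0.0763])}
door_tray [(0.93, [0.6, -0.257, 0.01]), (0.26, [0.381, 0.202, 0.056])]
finish_tray [(0.92, [0.584, 0.244, 0.012])]
tape_measure_mid [(0.96, [0.379, 0.204, 0.059]), (0.41, [0.597, 0.042, 0.036])]
carpenter_pencil_mid [(0.86, [0.393, -0.22, 0.012])]
wedge_pine_mid [(0.71, [0.429, -0.07, 0.02])]
sanding_block_mid [(0.62, [0.422, 0.07, 0.026])]
wax_tin_mid [(0.98, [0.592, 0.043, 0.035]), (0.87, [0.753, 0.213, 0.034]), (0.78, [0.758, -0.154, 0.039])]
bolt_0_mid [(0.6, [0.614, -0.09, 0.014])]
pliers_mid [(0.84, [0.704, 0.012, 0.013])]
masking_tape_mid [(0.6, [0.788, 0.035, 0.024])]
side {'vertical_fov': 45.8934591252613, 'cx': 311.7824148701184, 'cy': 235.14200931829862, 'origin': array([ 0.5959, -0.9293,  0.5767]), 'orientation': array([ 0.8638,  0.0165,  0.0047, -0.5035])}
door_tray [(0.9, [0.602, -0.269, 0.016])]
finish_tray [(0.6, [0.589, 0.224, 0.012])]
tape_measure_mid [(0.79, [0.384, 
[... 204 characters left out ...]
n_mid [(0.7, [0.598, 0.019, 0.033])]
bolt_0_mid [(0.74, [0.612, -0.098, 0.012])]
pliers_mid [(0.6, [0.702, -0.005, 0.01])]
masking_tape_mid [(0.73, [0.785, 0.017, 0.019]), (0.39, [0.615, -0.1, 0.01])]
{'time_s': 1.1, 'q': array([ 1.0704,  0.3507,  1.6518,  0.    ,  1.1391, -0.0846]), 'joint_velocities': array([ 0.0007, -0.0007,  0.0016, -0.0007,  0.0001, -0.0007]), 'effort': array([  0.0019, -50.602 , -29.1653,   0.    ,   0.0006,   0.    ]), 'eef_pos': array([0.2221, 0.5031, 0.2313]), 'tool_rot': array([ 0.2064,  0.9785,  0.    , -0.    ]), 'contact_force': array([-0.2   , -0.0336,  0.3259]), 'torque': array([-0.027 ,  0.0435, -0.0081]), 'grip_force': 0.0, 'finger_gap': 0.08532740822050829}
```

View pics/top0.png

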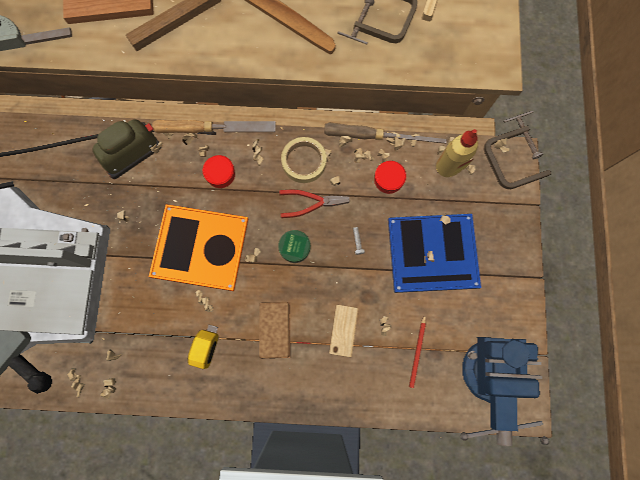

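View pics/side0.png

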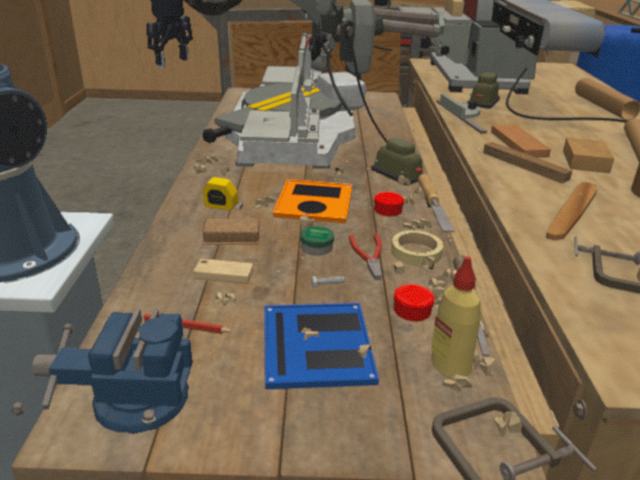

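The green tin (294,246) is the wax tin. The red tins at (219,171) and (390,177) are look-alikes, as are the blocks on the rear bench. The tape is at (203,347), the cork block at (274,330), the pine wedge at (344,331) and the pencil at (417,352). Next I'll measure poses from the masks and outlines.

```bash
cat > m.py <<'E'
from h import *
np.set_printoptions(precision=4,suppress=True)
def rect(P,mask,z,fish=False):
    c,_=cv2.findContours(mask.astype(np.uint8),cv2.RETR_EXTERNAL,cv2.CHAIN_APPROX_NONE)
    c=max(c,key=cv2.contourArea)[:,0]
    w=np.array([onplane(P,u,v,z,fish)[:2] for u,v in c],np.float32)
    (cx,cy),(a,b),t=cv2.minAreaRect(w*1000)
    if a<b: a,b,t=b,a,t+90
    t=(t+90)%180-90
    return f'c=({cx:.1f},{cy:.1f}) {a:.0f}x{b:.0f} long-axis {t:.1f}deg'
E
python3 - <<'E'
from m import *
im,P=snap('top')
for n,z in[('carpenter_pencil_mid',.012),('wedge_pine_mid',.018),('sanding_block_mid',.029),('wax_tin_mid',.033),('door_tray',.012),('finish_tray',.012),('tape_measure_mid',.05),('masking_tape_mid',.025),('bolt_0_mid',.015)]:
    for r in ctrl.cut_out('top',n)[:1]:print(n,round(r['confidence'],2),rect(P,r['mask'],z))
dark=(im.max(2)<60)
k,l,s,c=cv2.connectedComponentsWithStats(dark.astype(np.uint8))
for i in range(1,k):
    if s[i,4]>200 and 130<c[i][0]<500 and 200<c[i][1]<300: print('dark',c[i],rect(P,l==i,.010))
E
```

```text
carpenter_pencil_mid 0.83 c=(394.7,-220.7) 138x10 long-axis -9.8deg
wedge_pine_mid 0.78 c=(428.9,-68.7) 99x46 long-axis -6.1deg
sanding_block_mid 0.88 c=(423.7,69.5) 113x62 long-axis 4.3deg
wax_tin_mid 0.95 c=(595.0,41.4) 68x64 long-axis 3.1deg
door_tray 0.8 c=(601.3,-251.8) 183x161 long-axis -84.1deg
finish_tray 0.56 c=(587.8,242.7) 185x163 long-axis 83.6deg
tape_measure_mid 0.56 c=(384.0,204.7) 86x48 long-axis -10.7deg
masking_tape_mid 0.57 c=(789.4,31.3) 106x99 long-axis -28.5deg
bolt_0_mid 0.44 c=(617.6,-92.8) 59x17 long-axis 7.6deg
dark [179.3033 243.6435] c=(592.6,284.9) 110x59 long-axis -6.4deg
dark [412.4091 242.9037] c=(619.5,-209.1) 99x43 long-axis 5.9deg
dark [452.9179 241.307 ] c=(627.9,-294.7) 83x37 long-axis 5.9deg
dark [219.1608 249.7278] c=(583.8,198.5) 63x61 long-axis 5.0deg
dark [436.5243 278.2324] c=(546.2,-260.2) 142x11 long-axis -84.2deg
```

Run:
```python
import cv2
im=cv2.imread('pics/top0.png')[200:400,150:500]
cv2.imwrite('pics/crop1.png',cv2.resize(im,(788,450),interpolation=cv2.INTER_CUBIC))
```

```text
(no output)
```

View pics/crop1.png

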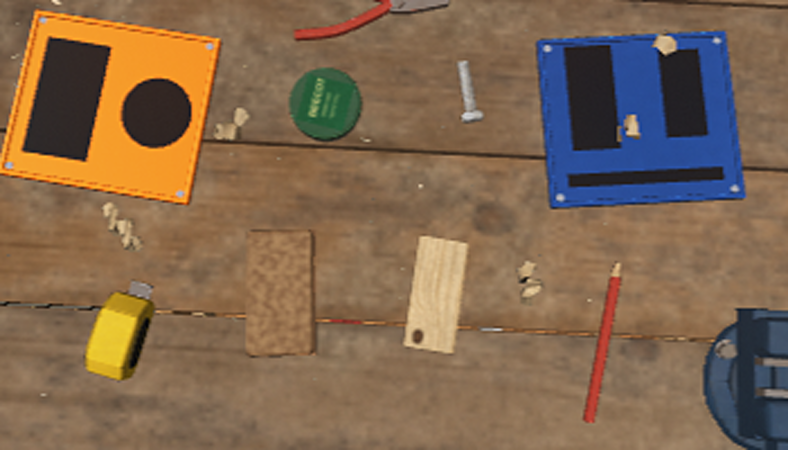

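```bash
cat > go.py <<'E'
import sys
from h import *
# usage: go.py x y z(mm) yaw_of_tool_y(deg) -> shift in tool axes
s=ctrl.get_state();r=R.from_quat(s['tool_rot']);y=r.apply([0,1,0]);phi=np.degrees(np.arctan2(y[1],y[0]))
x,yy,z,t=map(float,sys.argv[1:5])
d=r.inv().apply(np.array([x,yy,z])/1000-s['eef_pos'])
print('tcp',np.round(s['eef_pos']*1000,1),'phi',round(phi,1),'gap',round(s['finger_gap']*1000,1),'grip',round(s['grip_force'],1),'q6',round(s['q'][5],2),'t',round(s['time_s'],1))
print('d',np.round(d,4),'len',round(np.linalg.norm(d),3),'twist',round(np.radians(-((t-phi+180)%360-180)),3))
E
python3 -m pendant '[{"claw":-1,"dx":-0.18,"dy":-0.158,"dz":0,"twist":-0.245},{"claw":-1,"dx":-0.18,"dy":-0.158,"dz":0,"twist":-0.245},{"claw":-1,"dx":-0.18,"dy":-0.158,"dz":0,"twist":-0.245},{"claw":-1,"dx":-0.18,"dy":-0.158,"dz":0,"twist":-0.245},{"claw":-1,"dx":-0.18,"dy":-0.158,"dz":0,"twist":-0.245}]' 40
python3 - <<'E'
from m import *
im,P=snap('wrist','w1.png');print(P)
for n,z in[('tape_measure_mid',.064),('sanding_block_mid',.029)]:
    for r in ctrl.cut_out('wrist',n)[:1]:print(n,r['confidence'],rect(P,r['mask'],z,True))
    print(ctrl.find_in('wrist',n)[:1])
E
python3 go.py 423.7 69.5 100 94.3
```

```text
time_s: 2.1
eef_pos: [0.3235, 0.2838, 0.2315]
tool_rot: [0.085, 0.996, 0.0, 0.0]
contact_force: [0.6, 0.5, -0.4]
finger_gap: 0.0856
grip_force: 0.0
{'vertical_fov': 65.70646984690485, 'cx': 318.99804370975625, 'cy': 243.6843430853055, 'origin': array([0.2562, 0.2947, 0.3744]), 'orientation': array([0.7578, 0.6378, 0.0888, 0.1052])}
tape_measure_mid 0.93 c=(365.5,214.2) 73x41 long-axis -12.8deg
[{'location': [0.3667, 0.2136, 0.0611], 'confidence': 0.87}]
sanding_block_mid 0.65 c=(398.0,76.1) 78x78 long-axis 4.5deg
[{'location': [0.3902, 0.0718, 0.0316], 'confidence': 0.94}]
tcp [323.  286.3 231.5] phi 80.2 gap 85.1 grip 0.0 q6 -0.78 t 2.4
d [-0.1362 -0.1965  0.1314] len 0.273 twist -0.246
```

View pics/w1.png

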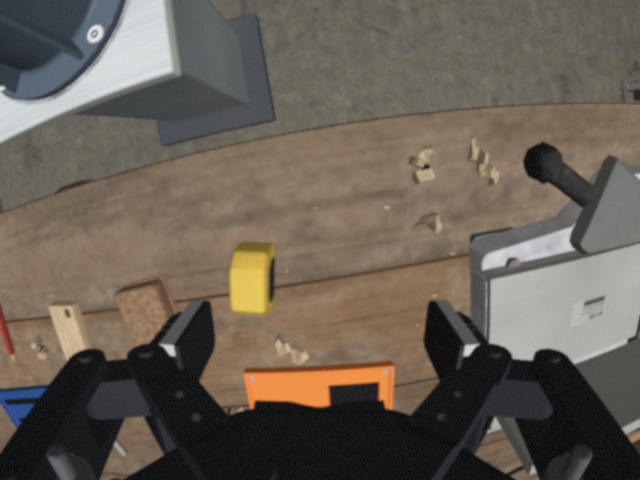

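The wrist view shows the tape at (252,277), tilted about -13°, and the cork block partly hidden at (145,310). The block pose from the top view is good enough to move on.

```bash
python3 -m pendant '[{"claw":-1,"dx":-0.068,"dy":-0.098,"dz":0.05,"twist":-0.123},{"claw":-1,"dx":-0.136,"dy":-0.1965,"dz":0.1,"twist":-0.246},{"claw":-1,"dx":-0.136,"dy":-0.1965,"dz":0.1,"twist":-0.246},{"claw":-1,"dx":-0.136,"dy":-0.1965,"dz":0.1,"twist":-0.246},{"claw":-1,"dx":-0.136,"dy":-0.1965,"dz":0.1,"twist":-0.246}]' 40 >/dev/null
python3 - <<'E'
from m import *
im,P=snap('wrist','w2.png')
for n,z in[('sanding_block_mid',.029)]:
    for r in ctrl.cut_out('wrist',n)[:1]:print(n,r['confidence'],rect(P,r['mask'],z,True))
E
python3 go.py 423.7 69.5 6 94.3
```

```text
sanding_block_mid 0.79 c=(421.6,69.7) 112x60 long-axis 4.1deg
tcp [418.4  79.6 135.4] phi 94.1 gap 85.4 grip 0.0 q6 -1.56 t 3.0
d [-0.0048 -0.0104  0.1294] len 0.13 twist -0.003
```

View pics/w2.png

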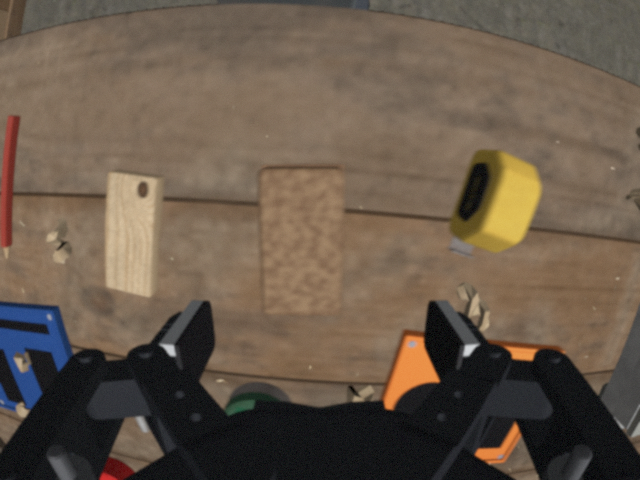

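```bash
python3 -m pendant '[{"claw":-1,"dx":-0.004,"dy":-0.005,"dz":0.0,"twist":0},{"claw":-1,"dx":-0.004,"dy":-0.005,"dz":0.03,"twist":0},{"claw":-1,"dx":-0.004,"dy":-0.005,"dz":0.06,"twist":0},{"claw":-1,"dx":-0.004,"dy":-0.005,"dz":0.08,"twist":0},{"claw":-1,"dx":-0.004,"dy":-0.005,"dz":0.08,"twist":0}]' 40
python3 go.py 422.5 69.6 5 94.2
```

```text
time_s: 3.45
eef_pos: [0.4208, 0.079, 0.0559]
tool_rot: [-0.039, 0.999, -0.0, -0.002]
contact_force: [0.8, -0.3, 0.7]
finger_gap: 0.085
grip_force: 0.0
tcp [420.8  79.   55.9] phi 94.5 gap 85.0 grip 0.0 q6 -1.57 t 3.5
d [-0.0011 -0.0095  0.0509] len 0.052 twist 0.005
```

```bash
python3 -m pendant '[{"claw":-1,"dx":-0.001,"dy":-0.0095,"dz":0.0,"twist":0},{"claw":-1,"dx":-0.001,"dy":-0.0095,"dz":0.025,"twist":0},{"claw":-1,"dx":-0.001,"dy":-0.0095,"dz":0.05,"twist":0},{"claw":-1,"dx":-0.001,"dy":-0.0095,"dz":0.05,"twist":0},{"claw":-1,"dx":-0.001,"dy":-0.0095,"dz":0.05,"twist":0}]' 40
python3 -m pendant '[{"claw":0.8,"dx":0,"dy":0,"dz":0,"twist":0},{"claw":0.8,"dx":0,"dy":0,"dz":0,"twist":0},{"claw":0.8,"dx":0,"dy":0,"dz":0,"twist":0},{"claw":0.8,"dx":0,"dy":0,"dz":0,"twist":0},{"claw":0.8,"dx":0,"dy":0,"dz":0,"twist":0}]' 40
python3 go.py 592.9 284.4 120 83.6
```

```text
time_s: 3.95
eef_pos: [0.4243, 0.0682, 0.0085]
tool_rot: [-0.038, 0.999, 0.0, 0.0]
contact_force: [0.1, -0.2, -0.7]
finger_gap: 0.0854
grip_force: 0.0
time_s: 4.45
eef_pos: [0.4244, 0.0682, 0.0087]
tool_rot: [-0.038, 0.999, 0.0, 0.001]
contact_force: [-2.4, 0.2, 11.2]
finger_gap: 0.0595
grip_force: 40.6
tcp [424.4  68.2   8.7] phi 94.3 gap 59.5 grip 40.6 q6 -1.6 t 4.5
d [-0.1845  0.2029 -0.1109] len 0.296 twist 0.187
```

```bash
python3 -m pendant '[{"claw":0.8,"dx":0,"dy":0,"dz":-0.03,"twist":0},{"claw":0.8,"dx":0,"dy":0,"dz":-0.07,"twist":0},{"claw":0.8,"dx":-0.02,"dy":0.02,"dz":-0.09,"twist":0.04},{"claw":0.8,"dx":-0.045,"dy":0.05,"dz":-0.09,"twist":0.08},{"claw":0.8,"dx":-0.075,"dy":0.082,"dz":-0.09,"twist":0.12}]' 60
python3 -m pendant '[{"claw":0.8,"dx":-0.04,"dy":0.03,"dz":0,"twist":0.03},{"claw":0.8,"dx":-0.07,"dy":0.06,"dz":0,"twist":0.06},{"claw":0.8,"dx":-0.09,"dy":0.1,"dz":0,"twist":0.067},{"claw":0.8,"dx":-0.09,"dy":0.1,"dz":0,"twist":0.067},{"claw":0.8,"dx":-0.09,"dy":0.1,"dz":0,"twist":0.067}]'
python3 go.py 594.5 284.4 20 83.6
```

```text
time_s: 4.95
eef_pos: [0.4932, 0.1565, 0.0992]
tool_rot: [0.024, 1.0, 0.0, 0.001]
contact_force: [0.9, -1.2, -2.1]
finger_gap: 0.0584
grip_force: 70.6
time_s: 5.45
eef_pos: [0.5863, 0.2518, 0.0975]
tool_rot: [0.055, 0.998, -0.0, -0.0]
contact_force: [0.2, 0.4, -1.6]
finger_gap: 0.0585
grip_force: 70.6
tcp [586.3 251.8  97.5] phi 83.7 gap 58.5 grip 70.6 q6 -1.13 t 5.5
d [-0.0045  0.0333  0.0774] len 0.084 twist 0.001
```

```bash
python3 -m pendant '[{"claw":0.8,"dx":-0.0045,"dy":0.0333,"dz":0,"twist":0},{"claw":0.8,"dx":-0.0045,"dy":0.0333,"dz":0.02,"twist":0},{"claw":0.8,"dx":-0.0045,"dy":0.0333,"dz":0.05,"twist":0},{"claw":0.8,"dx":-0.0045,"dy":0.0333,"dz":0.06,"twist":0},{"claw":0.8,"dx":-0.0045,"dy":0.0333,"dz":0.06,"twist":0}]'
python3 go.py 594.5 284.4 20 83.6
```

```text
time_s: 5.95
eef_pos: [0.5938, 0.2828, 0.0364]
tool_rot: [0.056, 0.998, -0.001, -0.001]
contact_force: [0.2, -0.4, 0.1]
finger_gap: 0.0585
grip_force: 70.6
tcp [593.8 282.8  36.4] phi 83.6 gap 58.5 grip 70.6 q6 -1.08 t 6.0
d [-0.0006  0.0017  0.0164] len 0.016 twist -0.001
```

Lower, open a little, then lift.

```bash
python3 -m pendant '[{"claw":0.8,"dx":0,"dy":0.0015,"dz":0.008,"twist":0},{"claw":0.8,"dx":0,"dy":0.0015,"dz":0.0145,"twist":0},{"claw":0.8,"dx":0,"dy":0.0015,"dz":0.0165,"twist":0},{"claw":0.8,"dx":0,"dy":0.0015,"dz":0.0165,"twist":0},{"claw":0.8,"dx":0,"dy":0.0015,"dz":0.0165,"twist":0}]'
python3 -m pendant '[{"claw":-0.65,"dx":0,"dy":0,"dz":0,"twist":0},{"claw":-0.65,"dx":0,"dy":0,"dz":0,"twist":0},{"claw":-0.65,"dx":0,"dy":0,"dz":0,"twist":0},{"claw":-0.65,"dx":0,"dy":0,"dz":-0.02,"twist":0},{"claw":-0.65,"dx":0,"dy":0,"dz":-0.06,"twist":0}]' 40
python3 go.py 595 41.4 100 174
```

```text
time_s: 6.45
eef_pos: [0.5952, 0.2855, 0.0211]
tool_rot: [0.056, 0.998, 0.0, 0.0]
contact_force: [0.3, -0.4, -1.0]
finger_gap: 0.0582
grip_force: 70.6
time_s: 6.95
eef_pos: [0.5933, 0.2848, 0.0787]
tool_rot: [0.056, 0.998, -0.001, -0.003]
contact_force: [0.5, 1.3, 0.3]
finger_gap: 0.0704
grip_force: 0.0
tcp [593.3 284.8  78.7] phi 83.6 gap 70.4 grip 0.0 q6 -1.08 t 7.0
d [-0.0287 -0.2417 -0.0208] len 0.244 twist -1.578
```

```bash
python3 -m pendant '[{"claw":-1,"dx":-0.005,"dy":-0.03,"dz":-0.04,"twist":0.15},{"claw":-1,"dx":-0.01,"dy":-0.07,"dz":-0.04,"twist":0.3},{"claw":-1,"dx":-0.02,"dy":-0.11,"dz":-0.04,"twist":0.45},{"claw":-1,"dx":-0.025,"dy":-0.15,"dz":-0.04,"twist":0.6},{"claw":-1,"dx":-0.028,"dy":-0.18,"dz":-0.04,"twist":0.74}]'
python3 -m pendant '[{"claw":-1,"dx":0,"dy":0,"dz":0,"twist":0.15},{"claw":-1,"dx":0,"dy":0,"dz":0,"twist":0.3},{"claw":-1,"dx":0,"dy":0,"dz":0,"twist":0.45},{"claw":-1,"dx":0,"dy":0,"dz":0,"twist":0.6},{"claw":-1,"dx":0,"dy":0,"dz":0,"twist":0.74}]'
python3 - <<'E'
from m import *
im,P=snap('wrist','w3.png')
for n,z in[('wax_tin_mid',.033),('sanding_block_mid',.039)]:
    for r in ctrl.cut_out('wrist',n)[:2]:print(n,r['confidence'],rect(P,r['mask'],z,True))
E
python3 go.py 595 41.4 100 -6.4
```

```text
time_s: 7.45
eef_pos: [0.6028, 0.1013, 0.1211]
tool_rot: [0.416, 0.909, 0.0, 0.0]
contact_force: [1.0, -0.2, 0.1]
finger_gap: 0.0857
grip_force: 0.0
time_s: 7.95
eef_pos: [0.6028, 0.1034, 0.121]
tool_rot: [0.717, 0.697, 0.0, 0.0]
contact_force: [0.0, -0.1, 0.0]
finger_gap: 0.0853
grip_force: 0.0
wax_tin_mid 0.93 c=(596.6,45.3) 74x66 long-axis 88.7deg
wax_tin_mid 0.74 c=(748.5,210.0) 75x67 long-axis 41.3deg
sanding_block_mid 0.66 c=(592.0,254.0) 108x22 long-axis -3.3deg
tcp [602.8 103.5 120.9] phi -1.0 gap 85.3 grip 0.0 q6 0.11 t 8.1
d [-0.0622 -0.0067  0.0209] len 0.066 twist 0.094
```

View pics/w3.png

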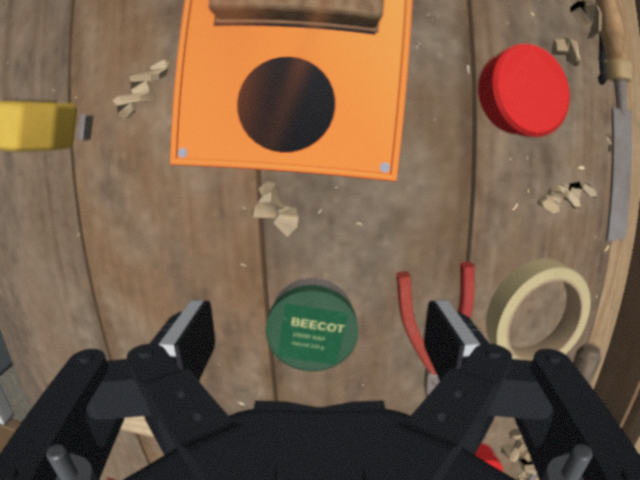

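```bash
python3 -m pendant '[{"claw":-0.9,"dx":-0.03,"dy":-0.007,"dz":0,"twist":0.094},{"claw":-0.9,"dx":-0.062,"dy":-0.007,"dz":0.0,"twist":0.094},{"claw":-0.9,"dx":-0.062,"dy":-0.007,"dz":0.03,"twist":0.094},{"claw":-0.9,"dx":-0.062,"dy":-0.007,"dz":0.06,"twist":0.094},{"claw":-0.9,"dx":-0.062,"dy":-0.007,"dz":0.06,"twist":0.094}]'
python3 go.py 595.5 41.4 4 -6.4
```

```text
time_s: 8.6
eef_pos: [0.5923, 0.0414, 0.0577]
tool_rot: [0.745, 0.667, -0.002, -0.002]
contact_force: [-0.7, 1.1, 0.0]
finger_gap: 0.081
grip_force: 0.0
tcp [592.3  41.4  57.7] phi -6.4 gap 81.0 grip 0.0 q6 0.1 t 8.6
d [0.0004 0.0035 0.0536] len 0.054 twist 0.0
```

```bash
python3 -m pendant '[{"claw":-0.9,"dx":0,"dy":0.003,"dz":0.015,"twist":0},{"claw":-0.9,"dx":0,"dy":0.003,"dz":0.035,"twist":0},{"claw":-0.9,"dx":0,"dy":0.003,"dz":0.053,"twist":0},{"claw":-0.9,"dx":0,"dy":0.003,"dz":0.053,"twist":0},{"claw":-0.9,"dx":0,"dy":0.003,"dz":0.053,"twist":0}]'
python3 -m pendant '[{"claw":0.8,"dx":0,"dy":0,"dz":0,"twist":0},{"claw":0.8,"dx":0,"dy":0,"dz":0,"twist":0},{"claw":0.8,"dx":0,"dy":0,"dz":0,"twist":0},{"claw":0.8,"dx":0,"dy":0,"dz":0,"twist":0},{"claw":0.8,"dx":0,"dy":0,"dz":-0.005,"twist":0}]' 40
python3 go.py 583.3 199 90 -6.4
```

```text
time_s: 9.1
eef_pos: [0.5981, 0.0414, 0.0087]
tool_rot: [0.746, 0.666, 0.0, 0.0]
contact_force: [0.5, -0.1, 0.6]
finger_gap: 0.0815
grip_force: 0.0
time_s: 9.6
eef_pos: [0.5976, 0.0413, 0.0135]
tool_rot: [0.746, 0.665, 0.0, 0.0]
contact_force: [0.4, -0.4, -1.9]
finger_gap: 0.065
grip_force: 44.8
tcp [597.6  41.3  13.5] phi -6.6 gap 65.0 grip 44.8 q6 0.11 t 9.6
d [ 0.155  -0.0322 -0.0765] len 0.176 twist -0.003
```

```bash
python3 -m pendant '[{"claw":0.8,"dx":0,"dy":0,"dz":-0.03,"twist":0},{"claw":0.8,"dx":0.02,"dy":-0.005,"dz":-0.06,"twist":0},{"claw":0.8,"dx":0.06,"dy":-0.013,"dz":-0.07,"twist":0},{"claw":0.8,"dx":0.1,"dy":-0.023,"dz":-0.07,"twist":0},{"claw":0.8,"dx":0.13,"dy":-0.028,"dz":-0.07,"twist":0}]'
python3 -m pendant '[{"claw":0.8,"dx":0.02,"dy":-0.004,"dz":0,"twist":0},{"claw":0.8,"dx":0.025,"dy":-0.004,"dz":0.01,"twist":0},{"claw":0.8,"dx":0.025,"dy":-0.004,"dz":0.03,"twist":0},{"claw":0.8,"dx":0.025,"dy":-0.004,"dz":0.04,"twist":0},{"claw":0.8,"dx":0.025,"dy":-0.004,"dz":0.04,"twist":0}]'
python3 go.py 583.3 199 19.5 -6.4
```

```text
time_s: 10.1
eef_pos: [0.5843, 0.1758, 0.0842]
tool_rot: [0.746, 0.666, 0.001, 0.0]
contact_force: [-1.5, -0.3, -2.4]
finger_gap: 0.0653
grip_force: 45.7
time_s: 10.6
eef_pos: [0.5826, 0.198, 0.0413]
tool_rot: [0.747, 0.665, -0.001, -0.001]
contact_force: [0.9, -1.2, -1.7]
finger_gap: 0.0657
grip_force: 45.7
tcp [582.6 198.   41.3] phi -6.6 gap 65.7 grip 45.7 q6 0.37 t 10.6
d [0.0011 0.0007 0.0218] len 0.022 twist -0.004
```

Lower, release, lift; then head for the wedge.

```bash
python3 -m pendant '[{"claw":0.8,"dx":0.001,"dy":0,"dz":0.01,"twist":0},{"claw":0.8,"dx":0.001,"dy":0,"dz":0.018,"twist":0},{"claw":0.8,"dx":0.001,"dy":0,"dz":0.0215,"twist":0},{"claw":0.8,"dx":0.001,"dy":0,"dz":0.0215,"twist":0},{"claw":0.8,"dx":0.001,"dy":0,"dz":0.0215,"twist":0}]'
python3 -m pendant '[{"claw":-0.9,"dx":0,"dy":0,"dz":0,"twist":0},{"claw":-0.9,"dx":0,"dy":0,"dz":0,"twist":0},{"claw":-0.9,"dx":0,"dy":0,"dz":0,"twist":0},{"claw":-0.9,"dx":0,"dy":0,"dz":-0.03,"twist":0},{"claw":-0.9,"dx":0,"dy":0,"dz":-0.08,"twist":0}]'
python3 go.py 428.9 -68.7 100 83.9
```

```text
time_s: 11.1
eef_pos: [0.5837, 0.1999, 0.0215]
tool_rot: [0.747, 0.665, 0.0, 0.0]
contact_force: [0.1, -0.1, -1.3]
finger_gap: 0.0651
grip_force: 45.7
time_s: 11.6
eef_pos: [0.5818, 0.1995, 0.0996]
tool_rot: [0.747, 0.665, -0.003, -0.001]
contact_force: [0.2, -0.6, 0.1]
finger_gap: 0.0813
grip_force: 0.0
tcp [581.8 199.5  99.6] phi -6.6 gap 81.3 grip 0.0 q6 0.37 t 11.6
d [-0.2839 -0.1211  0.0009] len 0.309 twist -1.579
```

```bash
python3 -m pendant '[{"claw":-1,"dx":-0.02,"dy":-0.01,"dz":-0.02,"twist":-0.14},{"claw":-1,"dx":-0.06,"dy":-0.025,"dz":-0.02,"twist":-0.28},{"claw":-1,"dx":-0.1,"dy":-0.042,"dz":-0.02,"twist":-0.42},{"claw":-1,"dx":-0.14,"dy":-0.06,"dz":-0.02,"twist":-0.56},{"claw":-1,"dx":-0.17,"dy":-0.073,"dz":-0.02,"twist":-0.7}]'
python3 go.py 428.9 -68.7 110 83.9
```

```text
time_s: 12.1
eef_pos: [0.4902, 0.0378, 0.1216]
tool_rot: [0.471, 0.882, -0.0, 0.0]
contact_force: [1.1, -0.3, 0.8]
finger_gap: 0.0853
grip_force: 0.0
tcp [490.2  37.8 121.6] phi 33.8 gap 85.3 grip 0.0 q6 -0.61 t 12.1
d [-0.0544 -0.1102  0.0116] len 0.123 twist -0.874
```

```bash
python3 -m pendant '[{"claw":-1,"dx":-0.015,"dy":-0.03,"dz":0,"twist":-0.14},{"claw":-1,"dx":-0.03,"dy":-0.06,"dz":0.0,"twist":-0.28},{"claw":-1,"dx":-0.045,"dy":-0.09,"dz":0,"twist":-0.42},{"claw":-1,"dx":-0.054,"dy":-0.108,"dz":0,"twist":-0.56},{"claw":-1,"dx":-0.055,"dy":-0.11,"dz":0.01,"twist":-0.7}]'
python3 -m pendant '[{"claw":-1,"dx":0,"dy":0,"dz":0,"twist":-0.14},{"claw":-1,"dx":0,"dy":0,"dz":0,"twist":-0.14},{"claw":-1,"dx":0,"dy":0,"dz":0.0,"twist":-0.14},{"claw":-1,"dx":0,"dy":0,"dz":0,"twist":-0.14},{"claw":-1,"dx":0,"dy":0,"dz":0,"twist":-0.14}]'
python3 - <<'E'
from m import *
im,P=snap('wrist','w4.png')
for n,z in[('wedge_pine_mid',.018),('carpenter_pencil_mid',.014)]:
    for r in ctrl.cut_out('wrist',n)[:1]:print(n,r['confidence'],rect(P,r['mask'],z,True))
E
python3 go.py 428.9 -68.7 60 83.9
```

```text
time_s: 12.6
eef_pos: [0.43, -0.0689, 0.1123]
tool_rot: [0.141, 0.99, -0.0, 0.001]
contact_force: [0.5, 1.1, -0.7]
finger_gap: 0.0855
grip_force: 0.0
time_s: 13.1
eef_pos: [0.4303, -0.0671, 0.1114]
tool_rot: [0.074, 0.997, -0.0, 0.0]
contact_force: [-0.6, -1.0, -1.6]
finger_gap: 0.0853
grip_force: 0.0
wedge_pine_mid 0.9 c=(428.0,-70.8) 100x45 long-axis -6.1deg
carpenter_pencil_mid 0.82 c=(394.3,-218.8) 140x15 long-axis -10.6deg
tcp [430.2 -67.1 111.4] phi 81.6 gap 85.4 grip 0.0 q6 -1.69 t 13.2
d [ 0.0011 -0.0018  0.0514] len 0.051 twist -0.04
```

View pics/w4.png

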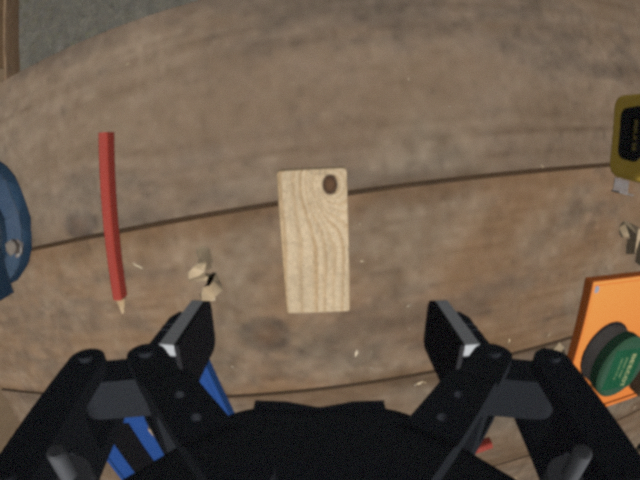

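```bash
python3 -m pendant '[{"claw":-0.6,"dx":0.002,"dy":-0.003,"dz":0.03,"twist":-0.04},{"claw":-0.6,"dx":0.002,"dy":-0.003,"dz":0.07,"twist":-0.04},{"claw":-0.6,"dx":0.002,"dy":-0.003,"dz":0.09,"twist":-0.04},{"claw":-0.6,"dx":0.002,"dy":-0.003,"dz":0.105,"twist":-0.04},{"claw":-0.6,"dx":0.002,"dy":-0.003,"dz":0.107,"twist":-0.04}]'
python3 -m pendant '[{"claw":0.8,"dx":0,"dy":0,"dz":0,"twist":0},{"claw":0.8,"dx":0,"dy":0,"dz":0,"twist":0},{"claw":0.8,"dx":0,"dy":0,"dz":0,"twist":0},{"claw":0.8,"dx":0,"dy":0,"dz":0,"twist":0},{"claw":0.8,"dx":0,"dy":0,"dz":0,"twist":0}]' 40
python3 go.py 619.3 -209.2 90 95.9
```

```text
time_s: 13.75
eef_pos: [0.4269, -0.0696, 0.0029]
tool_rot: [0.053, 0.999, 0.0, -0.001]
contact_force: [0.7, 0.1, 0.0]
finger_gap: 0.0683
grip_force: 0.0
time_s: 14.25
eef_pos: [0.4283, -0.07, 0.0052]
tool_rot: [0.053, 0.999, -0.0, 0.001]
contact_force: [-1.1, 0.4, 7.7]
finger_gap: 0.0442
grip_force: 41.8
tcp [428.3 -70.    5.2] phi 83.9 gap 44.2 grip 41.8 q6 -1.73 t 14.2
d [-0.2048 -0.1183 -0.0845] len 0.251 twist -0.209
```

```bash
python3 -m pendant '[{"claw":0.8,"dx":0,"dy":0,"dz":-0.03,"twist":0},{"claw":0.8,"dx":0,"dy":0,"dz":-0.07,"twist":0},{"claw":0.8,"dx":-0.03,"dy":-0.017,"dz":-0.085,"twist":-0.05},{"claw":0.8,"dx":-0.07,"dy":-0.04,"dz":-0.085,"twist":-0.1},{"claw":0.8,"dx":-0.11,"dy":-0.063,"dz":-0.085,"twist":-0.15}]'
python3 -m pendant '[{"claw":0.8,"dx":-0.04,"dy":-0.017,"dz":0,"twist":-0.05},{"claw":0.8,"dx":-0.07,"dy":-0.033,"dz":0,"twist":-0.059},{"claw":0.8,"dx":-0.085,"dy":-0.038,"dz":0,"twist":-0.059},{"claw":0.8,"dx":-0.09,"dy":-0.04,"dz":0,"twist":-0.059},{"claw":0.8,"dx":-0.09,"dy":-0.04,"dz":0,"twist":-0.059}]'
python3 go.py 619.3 -209.2 40 95.9
```

```text
time_s: 14.75
eef_pos: [0.5321, -0.1451, 0.0909]
tool_rot: [-0.023, 1.0, -0.0, 0.001]
contact_force: [0.4, -0.4, -0.3]
finger_gap: 0.0442
grip_force: 41.2
time_s: 15.25
eef_pos: [0.622, -0.18, 0.0893]
tool_rot: [-0.052, 0.999, 0.0, -0.0]
contact_force: [0.3, -0.1, -0.7]
finger_gap: 0.0438
grip_force: 41.1
tcp [ 622.  -180.    89.3] phi 95.9 gap 43.8 grip 41.1 q6 -2.03 t 15.2
d [ 0.0057 -0.0288  0.0492] len 0.057 twist 0.0
```

```bash
python3 -m pendant '[{"claw":0.8,"dx":0.006,"dy":-0.029,"dz":0,"twist":0},{"claw":0.8,"dx":0.006,"dy":-0.029,"dz":0.02,"twist":0},{"claw":0.8,"dx":0.006,"dy":-0.029,"dz":0.04,"twist":0},{"claw":0.8,"dx":0.006,"dy":-0.029,"dz":0.05,"twist":0},{"claw":0.8,"dx":0.006,"dy":-0.029,"dz":0.05,"twist":0}]'
python3 go.py 619.3 -209.2 16 95.9
```

```text
time_s: 15.75
eef_pos: [0.6179, -0.2089, 0.0383]
tool_rot: [-0.052, 0.999, 0.001, -0.001]
contact_force: [-0.4, 0.1, -0.5]
finger_gap: 0.0438
grip_force: 41.2
tcp [ 617.9 -208.9   38.3] phi 95.9 gap 43.8 grip 41.2 q6 -2.07 t 15.8
d [-0.0014 -0.0005  0.0223] len 0.022 twist 0.0
```

```bash
python3 -m pendant '[{"claw":0.8,"dx":-0.001,"dy":0,"dz":0.01,"twist":0},{"claw":0.8,"dx":-0.001,"dy":0,"dz":0.018,"twist":0},{"claw":0.8,"dx":-0.001,"dy":0,"dz":0.022,"twist":0},{"claw":0.8,"dx":-0.001,"dy":0,"dz":0.022,"twist":0},{"claw":0.8,"dx":-0.001,"dy":0,"dz":0.022,"twist":0}]'
python3 -m pendant '[{"claw":-0.35,"dx":0,"dy":0,"dz":0,"twist":0},{"claw":-0.35,"dx":0,"dy":0,"dz":0,"twist":0},{"claw":-0.35,"dx":0,"dy":0,"dz":0,"twist":0},{"claw":-0.35,"dx":0,"dy":0,"dz":-0.03,"twist":0},{"claw":-0.35,"dx":0,"dy":0,"dz":-0.08,"twist":0}]'
python3 go.py 394.5 -219.8 100 79.8
```

```text
time_s: 16.25
eef_pos: [0.6203, -0.2095, 0.0175]
tool_rot: [-0.052, 0.999, -0.0, 0.0]
contact_force: [-0.1, 0.6, -0.1]
finger_gap: 0.044
grip_force: 41.2
time_s: 16.75
eef_pos: [0.6184, -0.2087, 0.0953]
tool_rot: [-0.052, 0.999, 0.001, -0.003]
contact_force: [0.4, 0.2, 1.0]
finger_gap: 0.0575
grip_force: 0.0
tcp [ 618.4 -208.7   95.3] phi 95.9 gap 57.5 grip 0.0 q6 -2.07 t 16.8
d [ 0.2239  0.0121 -0.0035] len 0.224 twist 0.281
```

```bash
python3 -m pendant '[{"claw":-0.4,"dx":0.04,"dy":0.002,"dz":-0.01,"twist":0.1},{"claw":-0.4,"dx":0.085,"dy":0.005,"dz":-0.01,"twist":0.2},{"claw":-0.4,"dx":0.13,"dy":0.007,"dz":-0.01,"twist":0.281},{"claw":-0.4,"dx":0.17,"dy":0.009,"dz":-0.01,"twist":0.281},{"claw":-0.4,"dx":0.21,"dy":0.012,"dz":-0.01,"twist":0.281}]'
python3 -m pendant '[{"claw":-0.4,"dx":0.01,"dy":0.001,"dz":0,"twist":0},{"claw":-0.4,"dx":0.01,"dy":0.001,"dz":0,"twist":0},{"claw":-0.4,"dx":0.01,"dy":0.001,"dz":0,"twist":0},{"claw":-0.4,"dx":0.01,"dy":0.001,"dz":0,"twist":0},{"claw":-0.4,"dx":0.01,"dy":0.001,"dz":0,"twist":0}]'
python3 - <<'E'
from m import *
im,P=snap('wrist','w5.png')
for n,z in[('carpenter_pencil_mid',.012)]:
    for r in ctrl.cut_out('wrist',n)[:1]:print(n,r['confidence'],rect(P,r['mask'],z,True))
E
python3 go.py 396 -220 60 79.8
```

```text
time_s: 17.25
eef_pos: [0.4085, -0.2191, 0.1076]
tool_rot: [0.089, 0.996, -0.0, 0.0]
contact_force: [-0.0, -0.5, 0.8]
finger_gap: 0.0596
grip_force: 0.0
time_s: 17.75
eef_pos: [0.4013, -0.2164, 0.1072]
tool_rot: [0.088, 0.996, -0.0, 0.0]
contact_force: [-0.7, 0.2, -0.3]
finger_gap: 0.06
grip_force: 0.0
carpenter_pencil_mid 0.66 c=(393.6,-223.0) 140x8 long-axis -10.7deg
tcp [ 400.9 -216.4  107.2] phi 79.8 gap 59.8 grip 0.0 q6 -1.99 t 17.9
d [ 0.0042 -0.0044  0.0472] len 0.048 twist 0.001
```

View pics/w5.png

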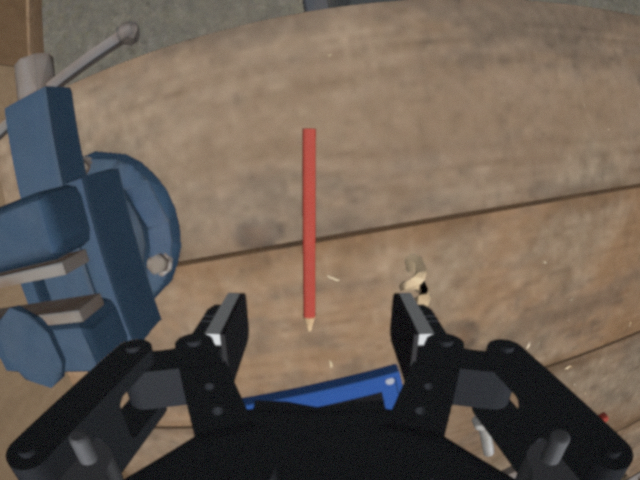

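```bash
python3 -m pendant '[{"claw":-0.4,"dx":0.004,"dy":-0.0065,"dz":0.03,"twist":0.008},{"claw":-0.4,"dx":0.004,"dy":-0.0065,"dz":0.065,"twist":0.008},{"claw":-0.4,"dx":0.004,"dy":-0.0065,"dz":0.09,"twist":0.008},{"claw":-0.4,"dx":0.004,"dy":-0.0065,"dz":0.1,"twist":0.008},{"claw":-0.4,"dx":0.004,"dy":-0.0065,"dz":0.1,"twist":0.008}]'
python3 -m pendant '[{"claw":0.95,"dx":0,"dy":0,"dz":0,"twist":0},{"claw":0.95,"dx":0,"dy":0,"dz":0,"twist":0},{"claw":0.95,"dx":0,"dy":0,"dz":0,"twist":0},{"claw":0.95,"dx":0,"dy":0,"dz":0,"twist":0},{"claw":0.95,"dx":0,"dy":0,"dz":0,"twist":0}]' 40
python3 -m pendant '[{"claw":0.95,"dx":0,"dy":0,"dz":0,"twist":0},{"claw":0.95,"dx":0,"dy":0,"dz":0,"twist":0},{"claw":0.95,"dx":0,"dy":0,"dz":0,"twist":0},{"claw":0.95,"dx":0,"dy":0,"dz":-0.03,"twist":0},{"claw":0.95,"dx":0,"dy":0,"dz":-0.08,"twist":0}]' 40
python3 go.py 546.1 -260 90 5.9
```

```text
time_s: 18.35
eef_pos: [0.395, -0.2218, 0.0065]
tool_rot: [0.093, 0.996, 0.001, -0.001]
contact_force: [-1.1, -0.2, 0.3]
finger_gap: 0.0595
grip_force: 0.0
time_s: 18.85
eef_pos: [0.3957, -0.2224, 0.0081]
tool_rot: [0.093, 0.996, -0.0, 0.001]
contact_force: [-1.4, 0.6, 7.9]
finger_gap: 0.007
grip_force: 40.3
time_s: 19.35
eef_pos: [0.3941, -0.2213, 0.0868]
tool_rot: [0.093, 0.996, 0.001, -0.002]
contact_force: [1.1, -0.7, 0.7]
finger_gap: 0.007
grip_force: 39.4
tcp [ 394.1 -221.3   86.8] phi 79.4 gap 7.0 grip 39.4 q6 -2.0 t 19.4
d [-0.1566 -0.01   -0.0039] len 0.157 twist 1.282
```

```bash
python3 -m pendant '[{"claw":0.95,"dx":-0.03,"dy":0,"dz":-0.01,"twist":0.0},{"claw":0.95,"dx":-0.07,"dy":0,"dz":-0.02,"twist":0.1},{"claw":0.95,"dx":-0.11,"dy":-0.005,"dz":-0.02,"twist":0.24},{"claw":0.95,"dx":-0.14,"dy":-0.008,"dz":-0.02,"twist":0.38},{"claw":0.95,"dx":-0.15,"dy":-0.01,"dz":-0.02,"twist":0.52}]'
python3 -m pendant '[{"claw":0.95,"dx":0,"dy":0,"dz":0,"twist":0.14},{"claw":0.95,"dx":0,"dy":0,"dz":0,"twist":0.28},{"claw":0.95,"dx":0,"dy":0,"dz":0,"twist":0.42},{"claw":0.95,"dx":0,"dy":0,"dz":0,"twist":0.56},{"claw":0.95,"dx":0,"dy":0,"dz":0,"twist":0.7}]'
python3 - <<'E'
from m import *
im,P=snap('wrist','w6.png')
E
python3 go.py 546.1 -260 50 5.9
```

```text
time_s: 19.85
eef_pos: [0.5433, -0.2602, 0.1078]
tool_rot: [0.348, 0.937, -0.0, 0.001]
contact_force: [-1.9, -0.3, -0.7]
finger_gap: 0.0069
grip_force: 39.4
time_s: 20.35
eef_pos: [0.5409, -0.2596, 0.1077]
tool_rot: [0.649, 0.761, 0.0, 0.0]
contact_force: [0.2, -0.6, -0.2]
finger_gap: 0.0071
grip_force: 39.4
tcp [ 540.9 -259.6  107.7] phi 8.6 gap 6.6 grip 39.4 q6 -0.68 t 20.4
d [-0.0012  0.0051  0.0577] len 0.058 twist 0.048
```

View pics/w6.png

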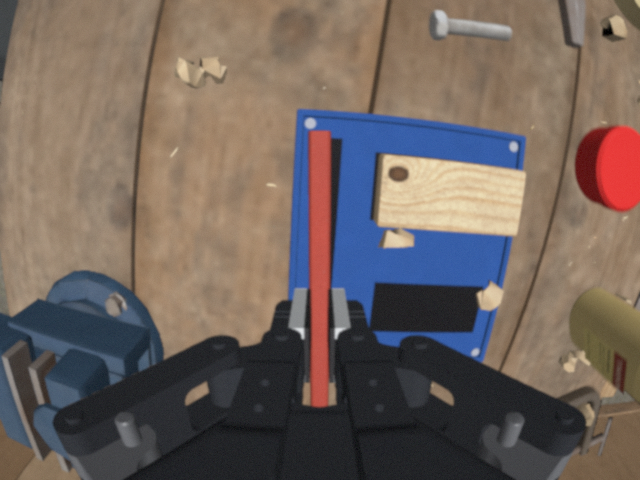

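```bash
python3 -m pendant '[{"claw":0.95,"dx":-0.001,"dy":0.005,"dz":0.01,"twist":0.048},{"claw":0.95,"dx":-0.001,"dy":0.005,"dz":0.04,"twist":0.048},{"claw":0.95,"dx":-0.001,"dy":0.005,"dz":0.07,"twist":0.048},{"claw":0.95,"dx":-0.001,"dy":0.005,"dz":0.075,"twist":0.048},{"claw":0.95,"dx":-0.001,"dy":0.005,"dz":0.075,"twist":0.048}]'
python3 go.py 546.1 -260 18.5 5.9
```

```text
time_s: 20.9
eef_pos: [0.5457, -0.2597, 0.0322]
tool_rot: [0.664, 0.748, -0.0, -0.001]
contact_force: [-0.6, 0.9, -0.3]
finger_gap: 0.0068
grip_force: 39.4
tcp [ 545.7 -259.7   32.2] phi 6.8 gap 6.8 grip 39.4 q6 -0.64 t 20.9
d [-0.0004  0.0003  0.0137] len 0.014 twist 0.016
```

```bash
python3 -m pendant '[{"claw":0.95,"dx":0,"dy":0,"dz":0.006,"twist":0.016},{"claw":0.95,"dx":0,"dy":0,"dz":0.011,"twist":0.016},{"claw":0.95,"dx":0,"dy":0,"dz":0.0135,"twist":0.016},{"claw":0.95,"dx":0,"dy":0,"dz":0.0135,"twist":0.016},{"claw":0.95,"dx":0,"dy":0,"dz":0.0135,"twist":0.016}]'
python3 -m pendant '[{"claw":0.55,"dx":0,"dy":0,"dz":0,"twist":0},{"claw":0.55,"dx":0,"dy":0,"dz":0,"twist":0},{"claw":0.55,"dx":0,"dy":0,"dz":0,"twist":0},{"claw":0.55,"dx":0,"dy":0,"dz":-0.03,"twist":0},{"claw":0.55,"dx":0,"dy":0,"dz":-0.08,"twist":0}]'
python3 go.py 384 205 120 77
```

```text
time_s: 21.4
eef_pos: [0.5461, -0.2599, 0.0191]
tool_rot: [0.67, 0.742, 0.0, 0.0]
contact_force: [0.1, 0.1, -0.5]
finger_gap: 0.0071
grip_force: 39.4
time_s: 21.9
eef_pos: [0.5443, -0.2589, 0.097]
tool_rot: [0.671, 0.742, -0.001, -0.003]
contact_force: [0.1, -0.4, -0.0]
finger_gap: 0.0193
grip_force: 0.0
tcp [ 544.3 -258.9   97. ] phi 5.8 gap 19.3 grip 0.0 q6 -0.62 t 21.9
d [ 0.4777 -0.1129 -0.0207] len 0.491 twist -1.243
```

```bash
python3 -m pendant '[{"claw":-0.5,"dx":0.03,"dy":-0.007,"dz":-0.03,"twist":-0.12},{"claw":-0.5,"dx":0.08,"dy":-0.018,"dz":-0.05,"twist":-0.25},{"claw":-0.5,"dx":0.13,"dy":-0.03,"dz":-0.06,"twist":-0.38},{"claw":-0.5,"dx":0.18,"dy":-0.042,"dz":-0.06,"twist":-0.5},{"claw":-0.5,"dx":0.22,"dy":-0.052,"dz":-0.06,"twist":-0.62}]'
python3 go.py 384 205 150 77
```

```text
time_s: 22.4
eef_pos: [0.4714, -0.0446, 0.1595]
tool_rot: [0.41, 0.912, 0.0, 0.001]
contact_force: [0.3, 0.2, -0.6]
finger_gap: 0.0638
grip_force: 0.0
tcp [471.4 -44.6 159.5] phi 41.6 gap 63.8 grip 0.0 q6 -0.92 t 22.4
d [0.2447 0.1003 0.0093] len 0.265 twist -0.618
```

```bash
python3 -m pendant '[{"claw":-0.5,"dx":0.045,"dy":0.018,"dz":0,"twist":-0.12},{"claw":-0.5,"dx":0.09,"dy":0.037,"dz":0,"twist":-0.25},{"claw":-0.5,"dx":0.135,"dy":0.055,"dz":0,"twist":-0.38},{"claw":-0.5,"dx":0.18,"dy":0.074,"dz":0,"twist":-0.5},{"claw":-0.5,"dx":0.22,"dy":0.09,"dz":0,"twist":-0.62}]'
python3 -m pendant '[{"claw":-0.5,"dx":-0.01,"dy":0.03,"dz":0,"twist":0},{"claw":-0.5,"dx":-0.01,"dy":0.03,"dz":0,"twist":0},{"claw":-0.5,"dx":-0.01,"dy":0.03,"dz":0,"twist":0},{"claw":-0.5,"dx":-0.01,"dy":0.03,"dz":0,"twist":0},{"claw":-0.5,"dx":-0.01,"dy":0.03,"dz":0,"twist":0}]'
python3 - <<'E'
from m import *
im,P=snap('wrist','w7.png')
for n,z in[('tape_measure_mid',.064)]:
    for r in ctrl.cut_out('wrist',n)[:1]:print(n,r['confidence'],rect(P,r['mask'],z,True),rect(P,r['mask'],.03,True))
def px(p):
    f=240/np.tan(np.radians(P['vertical_fov'])/2);d=R.from_quat(P['orientation']).inv().apply(np.array(p)-P['origin'])
    r=np.hypot(d[0],d[1]);a=np.arctan2(r,d[2]);return (P['cx']+f*a*d[0]/r,P['cy']+f*a*d[1]/r)
t=np.radians(-12.8)
for z in(.0,.064):
  for a,b in((42,18),(42,-18),(-42,-18),(-42,18)):
    print(z,a,b,np.round(px([.384+(a*np.cos(t)-b*np.sin(t))/1e3,.205+(a*np.sin(t)+b*np.cos(t))/1e3,z])))
E
python3 go.py 384 205 120 77.2
```

```text
time_s: 22.9
eef_pos: [0.3935, 0.1804, 0.1591]
tool_rot: [0.112, 0.994, 0.0, 0.0]
contact_force: [0.3, -0.2, 0.3]
finger_gap: 0.0635
grip_force: 0.0
time_s: 23.4
eef_pos: [0.4109, 0.2047, 0.1588]
tool_rot: [0.115, 0.993, -0.0, -0.0]
contact_force: [0.3, -0.1, 1.0]
finger_gap: 0.0639
grip_force: 0.0
0.0 42 18 [335. 242.]
0.0 42 -18 [292. 242.]
0.0 -42 -18 [290. 141.]
0.0 -42 18 [335. 141.]
0.064 42 18 [338. 267.]
0.064 42 -18 [285. 267.]
0.064 -42 -18 [282. 141.]
0.064 -42 18 [339. 141.]
tcp [411.  204.8 158.9] phi 76.8 gap 64.3 grip 0.0 q6 -0.98 t 23.5
d [ 0.0263 -0.006   0.0389] len 0.047 twist -0.008
```

View pics/w7.png

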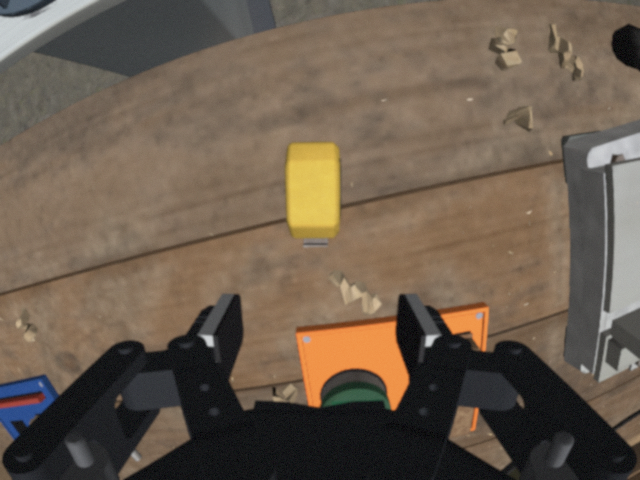

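The tape spans x 287–341 and y 142–247 including the hook, which matches the prediction to about 1.5 mm. I'll grasp it at (384,206).

```bash
python3 -m pendant '[{"claw":-0.5,"dx":0.02,"dy":-0.0045,"dz":0,"twist":-0.007},{"claw":-0.5,"dx":0.0265,"dy":-0.0045,"dz":0.0,"twist":-0.007},{"claw":-0.5,"dx":0.0265,"dy":-0.0045,"dz":0.02,"twist":-0.007},{"claw":-0.5,"dx":0.0265,"dy":-0.0045,"dz":0.05,"twist":-0.007},{"claw":-0.5,"dx":0.0265,"dy":-0.0045,"dz":0.06,"twist":-0.007}]'
python3 -m pendant '[{"claw":-0.5,"dx":0,"dy":0,"dz":0.02,"twist":0},{"claw":-0.5,"dx":0,"dy":0,"dz":0.05,"twist":0},{"claw":-0.5,"dx":0,"dy":0,"dz":0.075,"twist":0},{"claw":-0.5,"dx":0,"dy":0,"dz":0.085,"twist":0},{"claw":-0.5,"dx":0,"dy":0,"dz":0.085,"twist":0}]'
python3 -m pendant '[{"claw":0.8,"dx":0,"dy":0,"dz":0,"twist":0},{"claw":0.8,"dx":0,"dy":0,"dz":0,"twist":0},{"claw":0.8,"dx":0,"dy":0,"dz":0,"twist":0},{"claw":0.8,"dx":0,"dy":0,"dz":0,"twist":0},{"claw":0.8,"dx":0,"dy":0,"dz":0,"twist":0}]' 50
python3 go.py 628.1 -294.7 140 95.9
```

```text
time_s: 24.0
eef_pos: [0.3834, 0.2066, 0.0971]
tool_rot: [0.111, 0.994, -0.001, -0.001]
contact_force: [0.8, -0.3, 0.5]
finger_gap: 0.0637
grip_force: 0.0
time_s: 24.5
eef_pos: [0.3839, 0.2069, 0.0133]
tool_rot: [0.111, 0.994, -0.0, -0.001]
contact_force: [-0.2, -0.2, 0.7]
finger_gap: 0.0643
grip_force: 0.0
time_s: 25.0
eef_pos: [0.3849, 0.2074, 0.015]
tool_rot: [0.111, 0.994, 0.001, 0.001]
contact_force: [-1.0, -0.2, 7.9]
finger_gap: 0.0356
grip_force: 49.2
tcp [384.9 207.4  15. ] phi 77.2 gap 35.6 grip 49.2 q6 -0.96 t 25.0
d [-0.3483 -0.4358 -0.125 ] len 0.572 twist -0.326
```

```bash
python3 -m pendant '[{"claw":0.8,"dx":0,"dy":0,"dz":-0.04,"twist":0},{"claw":0.8,"dx":0,"dy":0,"dz":-0.08,"twist":0},{"claw":0.8,"dx":-0.02,"dy":-0.025,"dz":-0.11,"twist":-0.03},{"claw":0.8,"dx":-0.045,"dy":-0.056,"dz":-0.12,"twist":-0.06},{"claw":0.8,"dx":-0.075,"dy":-0.094,"dz":-0.12,"twist":-0.09}]'
python3 -m pendant '[{"claw":0.8,"dx":-0.03,"dy":-0.037,"dz":0,"twist":-0.04},{"claw":0.8,"dx":-0.06,"dy":-0.074,"dz":0,"twist":-0.08},{"claw":0.8,"dx":-0.09,"dy":-0.111,"dz":0,"twist":-0.12},{"claw":0.8,"dx":-0.12,"dy":-0.148,"dz":0,"twist":-0.16},{"claw":0.8,"dx":-0.145,"dy":-0.179,"dz":0,"twist":-0.19}]'
python3 go.py 628.1 -294.7 120 95.9
```

```text
time_s: 25.5
eef_pos: [0.4377, 0.0983, 0.1363]
tool_rot: [0.065, 0.998, 0.0, 0.002]
contact_force: [0.5, 0.5, -3.2]
finger_gap: 0.0353
grip_force: 52.2
time_s: 26.0
eef_pos: [0.5574, -0.1001, 0.1344]
tool_rot: [-0.029, 1.0, -0.0, 0.0]
contact_force: [0.3, 1.0, -4.1]
finger_gap: 0.0352
grip_force: 52.0
tcp [ 557.4 -100.1  134.4] phi 93.3 gap 35.2 grip 52.0 q6 -1.89 t 26.0
d [-0.0593 -0.1983  0.0145] len 0.208 twist -0.045
```

```bash
python3 -m pendant '[{"claw":0.8,"dx":-0.012,"dy":-0.04,"dz":0,"twist":-0.02},{"claw":0.8,"dx":-0.024,"dy":-0.08,"dz":0,"twist":-0.045},{"claw":0.8,"dx":-0.036,"dy":-0.12,"dz":0,"twist":-0.045},{"claw":0.8,"dx":-0.048,"dy":-0.16,"dz":0,"twist":-0.045},{"claw":0.8,"dx":-0.059,"dy":-0.195,"dz":0,"twist":-0.045}]'
python3 -m pendant '[{"claw":0.8,"dx":0,"dy":0,"dz":0,"twist":0},{"claw":0.8,"dx":0,"dy":0,"dz":0,"twist":0},{"claw":0.8,"dx":0,"dy":0,"dz":0.01,"twist":0},{"claw":0.8,"dx":0,"dy":0,"dz":0.03,"twist":0},{"claw":0.8,"dx":0,"dy":0,"dz":0.03,"twist":0}]'
python3 go.py 628.1 -294.7 45 95.9
python3 - <<'E'
from m import *
im,P=snap('wrist','w8.png')
E
```

```text
time_s: 26.5
eef_pos: [0.6267, -0.291, 0.1343]
tool_rot: [-0.051, 0.999, -0.0, 0.0]
contact_force: [0.6, -0.3, -3.1]
finger_gap: 0.0353
grip_force: 52.0
time_s: 27.0
eef_pos: [0.6251, -0.2871, 0.1008]
tool_rot: [-0.052, 0.999, 0.001, -0.002]
contact_force: [0.0, 1.4, -3.5]
finger_gap: 0.0353
grip_force: 51.8
tcp [ 625.1 -287.1  100.8] phi 95.9 gap 35.3 grip 51.8 q6 -2.17 t 27.0
d [-0.0025 -0.0081  0.0558] len 0.056 twist 0.0
```

View pics/w8.png

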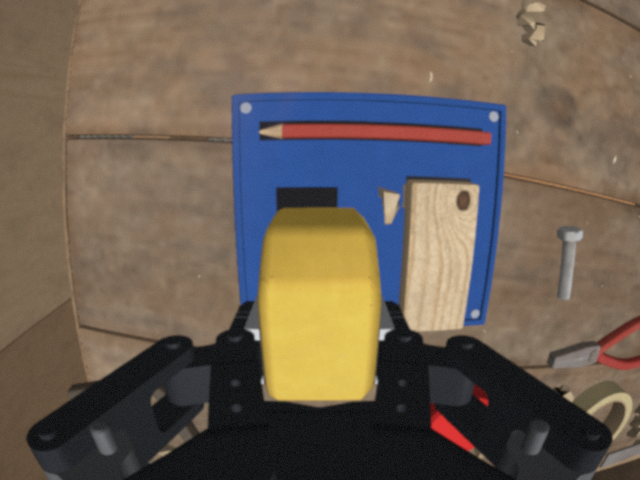

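Pencil (375,134) and wedge (440,255) sit on their outlines. The tape is held straight, so it can go down.

```bash
python3 -m pendant '[{"claw":0.8,"dx":-0.0025,"dy":-0.008,"dz":0,"twist":0},{"claw":0.8,"dx":-0.0025,"dy":-0.008,"dz":0.02,"twist":0},{"claw":0.8,"dx":-0.0025,"dy":-0.008,"dz":0.045,"twist":0},{"claw":0.8,"dx":-0.0025,"dy":-0.008,"dz":0.056,"twist":0},{"claw":0.8,"dx":-0.0025,"dy":-0.008,"dz":0.056,"twist":0}]'
python3 go.py 628.1 -294.7 25.5 95.9
```

```text
time_s: 27.55
eef_pos: [0.6295, -0.2966, 0.0468]
tool_rot: [-0.051, 0.999, 0.001, -0.001]
contact_force: [-0.5, -0.6, -3.0]
finger_gap: 0.0354
grip_force: 52.0
tcp [ 629.5 -296.6   46.8] phi 95.9 gap 35.4 grip 52.0 q6 -2.18 t 27.6
d [0.0012 0.0021 0.0214] len 0.021 twist -0.001
```

```bash
python3 -m pendant '[{"claw":0.8,"dx":0.002,"dy":0.002,"dz":0.01,"twist":0},{"claw":0.8,"dx":0.002,"dy":0.002,"dz":0.017,"twist":0},{"claw":0.8,"dx":0.002,"dy":0.002,"dz":0.0205,"twist":0},{"claw":0.8,"dx":0.002,"dy":0.002,"dz":0.0205,"twist":0},{"claw":0.8,"dx":0.002,"dy":0.002,"dz":0.0205,"twist":0}]'
python3 -m pendant '[{"claw":-0.15,"dx":0,"dy":0,"dz":0,"twist":0},{"claw":-0.15,"dx":0,"dy":0,"dz":0,"twist":0},{"claw":-0.15,"dx":0,"dy":0,"dz":0,"twist":0},{"claw":-0.15,"dx":0,"dy":0,"dz":-0.03,"twist":0},{"claw":-0.15,"dx":0,"dy":0,"dz":-0.07,"twist":0}]'
python3 -m pendant '[{"claw":-0.15,"dx":0,"dy":0,"dz":-0.05,"twist":0},{"claw":-0.15,"dx":0.04,"dy":0,"dz":-0.08,"twist":0},{"claw":-0.15,"dx":0.09,"dy":0.0,"dz":-0.08,"twist":0},{"claw":-0.15,"dx":0.14,"dy":0.04,"dz":-0.08,"twist":0},{"claw":-0.15,"dx":0.18,"dy":0.08,"dz":-0.08,"twist":0}]'
python3 -m pendant '[{"claw":-0.15,"dx":0,"dy":0.04,"dz":0,"twist":0},{"claw":-0.15,"dx":0,"dy":0.08,"dz":0,"twist":0},{"claw":-0.15,"dx":0,"dy":0.12,"dz":0,"twist":0},{"claw":-0.15,"dx":0,"dy":0.16,"dz":0,"twist":0},{"claw":-0.15,"dx":0,"dy":0.2,"dz":0,"twist":0}]'
python3 - <<'E'
from m import *
im,P=snap('top','top9.png')
D=(np.array([601.8,-254.2]),5.9);F=(np.array([588.2,242.7]),-6.4)
for n,z,T in[('carpenter_pencil_mid',.022,D),('wedge_pine_mid',.028,D),('tape_measure_mid',.070,D),('sanding_block_mid',.039,F),('wax_tin_mid',.043,F)]:
    for r in ctrl.cut_out('top',n)[:1]:
        s=rect(P,r['mask'],z);c=np.array(eval(s[2:s.index(')')+1]))-T[0];t=np.radians(T[1])
        print(n,round(r['confidence'],2),s,'tray',np.round([c[0]*np.cos(t)+c[1]*np.sin(t),-c[0]*np.sin(t)+c[1]*np.cos(t)],1))
cv2.imwrite('pics/crop9.png',cv2.resize(im[130:400,130:500,::-1],(780,569),interpolation=cv2.INTER_CUBIC))
E
```

```text
time_s: 28.05
eef_pos: [0.6279, -0.2951, 0.0276]
tool_rot: [-0.051, 0.999, -0.0, 0.0]
contact_force: [0.3, 0.4, -3.0]
finger_gap: 0.0354
grip_force: 52.0
time_s: 28.55
eef_pos: [0.6267, -0.2945, 0.0964]
tool_rot: [-0.051, 0.999, 0.001, -0.002]
contact_force: [0.4, 0.5, 1.1]
finger_gap: 0.0494
grip_force: 0.0
time_s: 29.05
eef_pos: [0.4547, -0.2462, 0.1776]
tool_rot: [-0.05, 0.999, -0.0, 0.0]
contact_force: [0.7, -0.4, -0.2]
finger_gap: 0.0493
grip_force: 0.0
time_s: 29.55
eef_pos: [0.4361, -0.046, 0.1778]
tool_rot: [-0.051, 0.999, -0.0, 0.001]
contact_force: [0.6, -0.4, -0.0]
finger_gap: 0.0494
grip_force: 0.0
carpenter_pencil_mid 0.61 c=(546.5,-252.6) 135x13 long-axis -82.1deg tray [-54.8   7.3]
wedge_pine_mid 0.89 c=(619.9,-206.8) 101x47 long-axis 6.4deg tray [22.9 45.3]
tape_measure_mid 0.65 c=(616.1,-288.4) 80x55 long-axis 3.5deg tray [ 10.7 -35.5]
sanding_block_mid 0.72 c=(592.0,281.8) 112x68 long-axis -5.2deg tray [-0.6 39.3]
wax_tin_mid 0.95 c=(581.8,197.1) 70x64 long-axis 48.9deg tray [ -1.3 -46. ]
```

View pics/crop9.png

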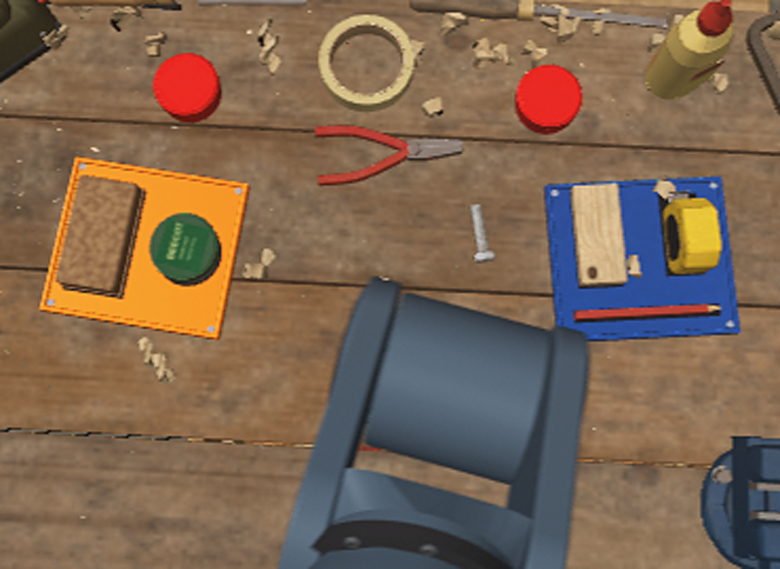

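The crop shows every piece on its outline: cork block (103,235), tin (185,247), wedge (600,233), tape (693,235) and pencil (645,313). The bolt, pliers and masking tape look undisturbed, and the arm is clear, so I'm handing in.

```bash
python3 -c "
from workcell import ctrl
print(ctrl.close_job())"
```

```text
the job is handed in; nothing more can be done
None
```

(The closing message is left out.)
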